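Click the empty sander battery into the bench charger

TASK

Put the empty battery pack, the one with the red band, on charge: slide it contacts first into the mouth of the charging dock and on, fully home against the stop, so that its side has pushed the yellow spring catch aside and the catch has clicked into the pack's notch (how deep that is varies with the dock's setting, so feel for it), without ramming it and without touching the catch yourself. Then give the pack a light tug straight back out of the dock, about 10 N, to check that the catch holds, and let go of it, leaving it latched. Leave everything else on the bench where it is.

Things in the scene. Friction and masses are not known exactly. Their poses are not given: they have to be found in the camera images.
- pack: Empty battery pack: black block 116 long (x) x 54 wide (y) x 50 mm high, about 0.5 kg, flat on the bench, RED band over its top and rear end at the -x end, copper contacts on the front end (+x). Origin: centre of the underside. On the bench +x points within 0.7 rad of world +x.
- pack_rear (a point): Centre of the pack's rear grip part, 30 mm above its underside, 43 mm behind its origin. The rear sides (pack x = -58 to -21 mm) are plain, 54 mm apart. Ahead of them each side has a notch 8 mm deep, x = -21 to +2 mm, 7 to 26 mm above the underside.
- spare_pack: Charged pack, identical but with a GREEN band; to be left alone. Origin: centre of its underside.
- dock: Grey charging dock fixed to the bench, 227 x 94 mm. Origin on the bench beneath it; +x is the way a pack slides in, +y the catch's side. Floor plate 12 mm thick from x = -100 to +127 mm. From x = +45 to +127 mm a hood: inside 61 mm wide, 52.5 mm high above the floor; outside 85 mm wide, 70.5 mm high over the bench. A rigid end stop is hidden in it. All slick plastic.
- dock_lay (a point): Point on the open floor in front of the hood (dock x = -72, z = 12 mm): a pack laid with its underside centre here, along the dock, is clear of the catch. Two guides 6 mm high stand on this floor: about 57 mm apart inside from dock x = -22 mm on and through the hood, flared to about 73 mm at x = -73 mm, none before that.
- dock_home (a point): Point on the floor (dock x = +12, z = 12 mm): underside centre of a pack against the end stop at its shortest setting. End stop and catch are set together 0 to 30 mm FARTHER IN than this, differently each time and not reported: feel for it. At the stop the pack's rear end is 58 mm behind its centre (dock x = -46 to -16 mm), in the open.
- catch (a joint): Yellow spring catch on the dock's +y side before the hood, 23 to 35 mm over the bench, thumb tab to 46 mm. Metres pushed outward (+y): 0 = out, at rest or clicked in; 3 to 8 mm while a pack's side rides past; at most 10 mm. Spring 3 N + 0.6 N per mm. A pack needs 6 to 15 N to pass its ramp, then 3 to 8 N; it clicks 3 mm before the stop, so a latched pack has 3 mm play.
- stain_tin: Steel tin, 84 mm diameter, 100 mm high, origin under its centre; bystander.
- varnish_jar: Amber jar, 68 mm diameter, 110 mm high, origin under its centre; bystander.
- sanding_block: Cork block 110 x 65 x 35 mm; bystander.
- screwdriver: Screwdriver lying along its x; bystander.
- brush: Paint brush lying along its x; bystander.
- offcut: Wood offcut 160 x 45 x 22 mm; bystander.
Things that resemble listed ones, but are neither listed nor needed, are in the scene too. Leave any blue or purple look-alike of the pack alone.

How it is judged (in metres and radians):
On the way, in this order (a step that is already met when the one before it is completed fails the run):
1. the pack, lying on the dock's floor, pushes the catch aside by 2 mm or more (value of joint catch above 0.002 m and x of pack in the frame of dock below 0.006 m and z of pack in the frame of dock below 0.018 m), for 0.1 s.
2. the pack is fully in and the catch has sprung out into its notch, not yet loaded by it (x of pack in the frame of dock between 0.0065 and 0.0445 m and y of pack in the frame of dock between -0.004 and 0.004 m and z of pack in the frame of dock between 0.008 and 0.016 m and angle between the x axis of pack and the x axis of dock, either way round below 0.06 rad and angle between pack's own z axis and vertical below 0.06 rad and value of joint catch below 0.0015 m and contact force between pack and catch_c1 below 1 N), for 0.1 s.
3. the pack is tugged back against the catch with 3 N or more, and the catch holds (x of pack in the frame of dock between 0.0065 and 0.0445 m and y of pack in the frame of dock between -0.004 and 0.004 m and z of pack in the frame of dock between 0.008 and 0.016 m and angle between the x axis of pack and the x axis of dock, either way round below 0.06 rad and angle between pack's own z axis and vertical below 0.06 rad and value of joint catch below 0.0015 m and contact force between pack and catch_c1 above 3 N), for 0.05 s.
At the end, for the whole second after the job is handed in: The red-banded pack lies at rest flat in the dock, latched: its origin at dock x = 6.5 to 44.5 mm (wherever the catch is set), y within 4 mm, z = 8 to 16 mm, straight and level within 0.06 rad, with the catch out (joint below 1.5 mm) (x of pack in the frame of dock between 0.0065 and 0.0445 m and y of pack in the frame of dock between -0.004 and 0.004 m and z of pack in the frame of dock between 0.008 and 0.016 m and angle between the x axis of pack and the x axis of dock, either way round below 0.06 rad and angle between pack's own z axis and vertical below 0.06 rad and value of joint catch below 0.0015 m and linear speed of pack below 0.01 m/s); the robot touches nothing.
It fails at once if the pack is rammed into the end stop: more than 75 N between them (contact force between pack and carriage_c0 above 75 N).
It fails at once if the catch is strained: more than 45 N between it and the pack (contact force between pack and catch_c1 above 45 N).
It fails at once if the fingers touch the catch (more than 3 N) (contact force between the fingers and catch_c0 above 3 N or contact force between the fingers and catch_c1 above 3 N or contact force between the fingers and catch_c2 above 3 N or contact force between the fingers and catch_c3 above 3 N).
It fails at once if something else on the bench is moved by more than 20 mm (distance of any of spare_pack, stain_tin, varnish_jar, sanding_block, screwdriver, brush, offcut from where it was at the start of the episode above 0.02 m).
It also fails if it takes over 61 s, if anything falls off the work surface, if the arm or the gripper's body presses on something with over 40 N, if the wrist force passes 120 N, or if a joint passes its speed limit or range.

ROBOT

A 6-joint arm with a two-finger parallel gripper is mounted at the origin on the work surface. World frame = base frame: x ahead of the robot, y to its left, z up, the work surface at z = 0. Lengths are in mm, angles in rad, forces in N, time in s.
With the tool pointing down it reaches from about 325 to 850 mm from the base axis. Payload 4.4 kg.
Tool frame: the origin (TCP) lies on the centre line of the jaws, within the pads' length; the fingertips stand env.tcp_to_tips ahead of it and the grasp point (between the pads) lies 2 mm behind it (env.tcp_to_tips is the distance from the TCP to the fingertips, in mm); x points along the fingers, y is the direction in which the jaws open and shut, and the axes are right-handed (so a half turn about x gives the same grasp; the last joint's range is limited). The gripper opens to 94 mm and grips with 3 to 60 N. Pads are 16 mm wide; open, the fingers measure 119 mm over their backs; the gripper's body (75 mm by 177 mm) begins 78 mm behind the grasp point.
Start: joints at [-1.339, 0.207, 1.542, -0, 1.393, -0.15], TCP at [214.762, -533.39, 222.447] pointing down, gripper open.
Joint ranges: [-2.73, 2.73], [-0.86, 2.22], [0.23, 2.46], [-1.11, 4.25], [0.08, 2.63], [-2.82, 2.82]. Speed limits (rad/s): [2.79, 2.79, 3.14, 3.14, 3.14, 3.14].

INTERFACE

Orientations are given as a rotation vector (axis times angle).
In Python, from bench import env, snapshot, camera_model, nets gives the robot as it stands.
- The arm moves only by the tool carry_out, never from a script. Its arguments are lists of equal length, an entry for each row: "offset": the shift along the tool's x, y, z in cm, a list of three; "rot": the turn, a rotation vector about the tool's x, y, z in rad, a list of three; "grip": the opening, from 0 (shut) to 1 (fully open). A call has 1 to 12 rows; each row is the pose to reach, as a shift and turn from the pose measured when the call began, along the tool's axes at that moment; what a row does not reach only later rows make up. A row lasts 1/12 s, in which the tool goes at most 41.7 mm and 7.16 degrees, less where a joint would pass 70% of its speed; a pose out of reach is approached as far as the arm can. A call with a gripper value outside its range is refused whole. The fingers move at their own pace and stop on an object; "newtons" is the grip in N (left out, the last holds). Time passes only in rows, so rows that repeat a pose let the fingers close. It gives the time, the measured TCP pose, the force and the opening at its end, in the units of the state.
- env.get_state(): the state, without advancing time (a new reading comes with each control period).
- snapshot(name): name is "scene" or "top"; returns the picture (400x640x3 uint8, red, green, blue); there is no depth.
- camera_model(name): a dict with "fx", "fy", "cx", "cy" (pixels), "view" (4x4, takes a point from world to camera coordinates). Camera axes: x right, y up, looking along -z (the intrinsics and any distortion apply to the point x, -y, -z); pixel columns grow to the right and rows downward; lengths in mm; the calibration is good to about 2 mm. A picture is of the moment at which its call begins. camera_model takes no time and is no camera call.
- env.close_job(): hands the job in, once; it reports no verdict.
Trained networks look in the newest picture that a camera, given by its name, has taken for a name from the list of things; names that differ only in an ending like _2 or _b are one class to them, and where a whole thing is asked for, a point or a joint stands for the part that bears it (a point fixed in the world has none). Each returns a list of dicts, best first, with "p" (0 to 1); they miss things now and then, are a little off and sometimes report something else, mostly with a low value. They report only what shows in the picture. A call takes as long as a camera call. They do not tell look-alikes from the thing itself.
- nets.search_frame(target, camera): "at" ([x, y, z] in mm, in world coordinates, good to about 4 mm: the middle of the surface that is visible of it).
- nets.silhouettes(target, camera): "region" (400x640 bool, what is visible of it).
- nets.spot_point(target, camera): "at" ([x, y, z] in mm, in world coordinates, good to about 4 mm: a listed point, or the origin of a listed thing).
The state is a dict: "time_s": time; "q": joint angles; "joint_velocities": joint speeds; "tau": joint torques, N m; "ee_pos": TCP position; "eef_rot": TCP orientation; "force": force on the tool from outside, world axes, zero at the start; "moment": the same for the moment, N m; "finger_gap": finger opening in mm.
Only numpy, scipy, OpenCV 4.12 (cv2) and the standard library are available. Lean on these libraries where they do the work, as an engineer would, in place of code of your own. Each camera call takes 0.05 s, during which the arm holds its last target. There are 200 camera calls.

## Working session

There is one attempt and no reset: what is moved stays moved. The work goes in short steps, Python scripts to look and compute and a tool call to move; the robot and the scene stay as the last step left them, time stands still between calls to the robot, and variables do not carry over. Pictures are saved under pics/ and viewed, about 8 in all and at most 12, crops included, and the job is handed in when it is done.

Besides the shell and the picture viewer there is one more tool, called after "Request:" in YAML: its name, and indented under it one key for each argument. carry_out: Moves the arm, as the interface text tells. Its arguments: {"type":"object","properties":{"offset":{"type":"array","items":{"type":"array","items":{"type":"number"}}},"rot":{"type":"array","items":{"type":"array","items":{"type":"number"}}},"grip":{"type":"array","items":{"type":"number"}},"newtons":{"type":"number"}},"required":["offset","rot","grip"]}

```bash
mkdir -p pics; ls; cat > h.py <<'E'
import numpy as np, cv2
from scipy.spatial.transform import Rotation as R
from bench import env, snapshot, camera_model, nets
def save(n,im): cv2.imwrite(n,im[:,:,::-1])
def proj(cam,P):
    m=camera_model(cam);V=np.array(m['view']);p=V[:3,:3]@np.array(P,float)+V[:3,3]
    x,y,z=p[0],-p[1],-p[2];return np.array([m['fx']*x/z+m['cx'],m['fy']*y/z+m['cy']])
def back(cam,uv,z):
    m=camera_model(cam);V=np.array(m['view']);d=np.array([(uv[0]-m['cx'])/m['fx'],-(uv[1]-m['cy'])/m['fy'],-1])
    Rm=V[:3,:3];o=-Rm.T@V[:3,3];d=Rm.T@d;return o+d*(z-o[2])/d[2]
E
python3 - <<'E'
from h import *
a=snapshot('scene');b=snapshot('top')
save('pics/s1.png',a);save('pics/t1.png',b)
print({k:v for k,v in camera_model('top').items()})
print(camera_model('scene').keys(), env.tcp_to_tips)
for t in ['pack','pack_rear','spare_pack','dock','dock_lay','dock_home']:
    for c in ['top','scene']:
        for r in nets.spot_point(t,c)[:4]: print(t,c,np.round(r['at']),round(r['p'],2), np.round(proj(c,r['at'])))
s=env.get_state();print(s['time_s'],s['ee_pos'],s['eef_rot'],s['force'])
E
```

```text
pics
{'fx': 499.1212119480067, 'fy': 499.1212119480067, 'cx': 323.656500563867, 'cy': 198.89211579398471, 'view': array([[-1.43979013e-02, -9.99818428e-01,  1.24824811e-02,
         6.79414316e+01],
       [ 9.97288655e-01, -1.34582263e-02,  7.23478722e-02,
        -4.93611685e+02],
       [-7.21667438e-02,  1.34902943e-02,  9.97301345e-01,
        -1.42302711e+03],
       [ 0.00000000e+00,  0.00000000e+00,  0.00000000e+00,
         1.00000000e+00]])}
dict_keys(['fx', 'fy', 'cx', 'cy', 'view']) 17.0
pack top [ 300. -183.   -2.] 0.82 [409. 265.]
pack top [ 459. -102.    3.] 0.62 [380. 211.]
pack scene [ 459. -102.    3.] 0.78 [287. 171.]
pack scene [370.  70.  -1.] 0.62 [351. 177.]
pack scene [ 294. -189.   -1.] 0.57 [294. 128.]
pack_rear top [405.  88.  33.] 0.96 [315. 230.]
pack_rear top [ 320. -226.   32.] 0.85 [426. 258.]
pack_rear top [421. -71.  28.] 0.56 [370. 224.]
pack_rear scene [425. -78.  32.] 0.88 [299. 161.]
pack_rear scene [ 322. -222.   31.] 0.61 [281. 122.]
pack_rear scene [401.  94.  29.] 0.56 [353. 181.]
spare_pack top [ 453. -308.    5.] 0.82 [450. 212.]
spare_pack scene [ 454. -317.   -4.] 0.92 [233. 144.]
dock top [625. 110.   1.] 0.82 [306. 155.]
dock scene [629. 114.  -1.] 0.91 [316. 247.]
dock_lay top [558.  95.   9.] 0.74 [312. 178.]
dock_lay scene [554.  90.  10.] 0.78 [323. 221.]
dock_lay scene [ 453. -313.   -2.] 0.53 [234. 144.]
dock_home top [639. 111.  14.] 0.77 [306. 150.]
dock_home scene [638. 115.  12.] 0.91 [314. 247.]
dock_home scene [482. 437.   1.] 0.48 [450. 263.]
0.7 [ 214.76898118 -533.4215485   222.51718948] [ 2.01181451  0.38971158 -2.01176335] [-0.87488338 -0.44185399 -0.73122976]
```

```bash
python3 - <<'E'
import cv2
t=cv2.imread('pics/t1.png');cv2.imwrite('pics/c1.png',cv2.resize(t[120:320,240:500],None,fx=3,fy=3,interpolation=cv2.INTER_CUBIC)[:600])
E
```

```text
(no output)
```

View pics/s1.png

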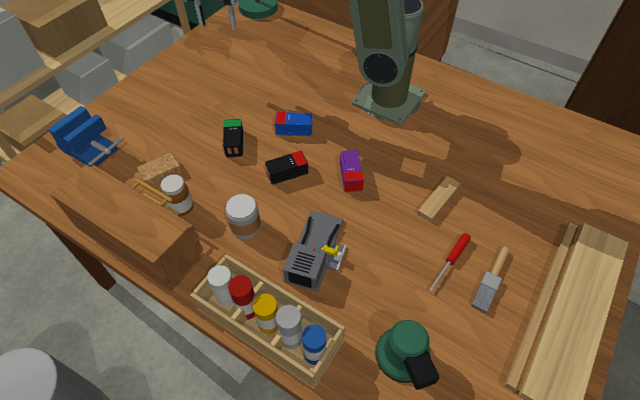

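View pics/c1.png

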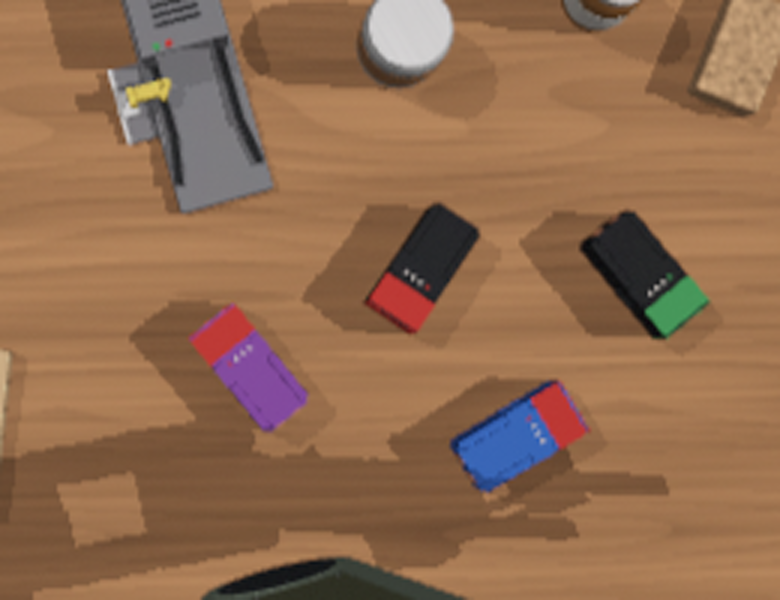

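The scene view shows four pack-like blocks. In top-camera pixels they are black with a red band at (380,211), black with a green band, the spare, at (455,210), purple with red at (322,243), and blue with red at (413,265). I choose black with red at (380,211), and the 3x crop confirms it: its red band is at the rear, facing the robot. The dock is at about (306,155), with the yellow catch on its left (+y) side.

```bash
cat > fit.py <<'E'
from h import *
from scipy.optimize import minimize
def box(x0,x1,y0,y1,z0,z1): return np.array([[x,y,z] for x in(x0,x1) for y in(y0,y1) for z in(z0,z1)],float)
PACK=[box(-58,58,-27,27,0,50)]
DOCK=[box(-100,127,-42.5,42.5,0,12),box(45,127,-42.5,42.5,0,70.5)]
S=4
def render(cam,boxes,p):
    im=np.zeros((400*S,640*S),np.uint8);c,s=np.cos(p[2]),np.sin(p[2])
    for b in boxes:
        w=np.c_[p[0]+c*b[:,0]-s*b[:,1],p[1]+s*b[:,0]+c*b[:,1],b[:,2]+(p[3] if len(p)>3 else 0)]
        uv=np.array([(proj(cam,q)+.5)*S for q in w],np.float32)
        cv2.fillConvexPoly(im,cv2.convexHull(np.round(uv).astype(np.int32)),1)
    return im
def fit(masks,boxes,p0):
    M={k:cv2.resize(v.astype(np.uint8),None,fx=S,fy=S,interpolation=cv2.INTER_NEAREST)>0 for k,v in masks.items()}
    sc=np.array([1,1,.02])
    def cost(u):
        t=0
        for k,m in M.items():
            r=render(k,boxes,np.array(p0)+u*sc)>0;t+=1-(r&m).sum()/(r|m).sum()
        return t/len(M)
    sx=np.vstack([np.zeros(3),np.eye(3)*8])
    r=minimize(cost,np.zeros(3),method='Nelder-Mead',options=dict(initial_simplex=sx,xatol=.05,fatol=1e-4,maxiter=120))
    return np.array(p0)+r.x*sc,r.fun
def pick(t,cam,p):
    q=np.round(proj(cam,p)).astype(int)
    for r in nets.silhouettes(t,cam):
        if r['region'][q[1],q[0]]: return r['region']
E
python3 - <<'E'
from fit import *
P0=(459,-102,.6);D0=(627,112,.27)
mp={c:pick('pack',c,[459,-102,50]) for c in('top','scene')}
md={c:pick('dock',c,[627+82,112+20,70]) for c in('top','scene')}
for n,m,b,p0 in(('pack',mp,PACK,P0),('dock',md,DOCK,D0)):
    m={k:v for k,v in m.items() if v is not None};print(n,[(k,v.sum()) for k,v in m.items()])
    for sub in [m]+[{k:v} for k,v in m.items()]: 
        if sub: print(list(sub),*fit(sub,b,p0))
for k,v in md.items():
    if v is None: continue
    im=cv2.imread('pics/%s1.png'%k[0]);q=render(k,DOCK,(627,112,.27));
    im[v]=im[v]//2+np.array([0,100,0],np.uint8)
    y,x=np.where(v);c=im[max(y.min()-15,0):y.max()+15,x.min()-15:x.max()+15]
    cv2.imwrite('pics/d_%s.png'%k,cv2.resize(c,None,fx=5,fy=5,interpolation=cv2.INTER_CUBIC))
E
```

```text
pack [('top', np.int64(826)), ('scene', np.int64(926))]
['top', 'scene'] [462.76044887 -99.42810164  -0.60461423] 0.09485317859128217
['top'] [463.74319217 -99.27469934  -0.60914284] 0.05250181290790423
['scene'] [ 457.8631158  -103.40044284   -0.62486515] 0.08548806136335518
dock [('top', np.int64(3000)), ('scene', np.int64(3034))]Traceback (most recent call last):
  File "<stdin>", line 8, in <module>
  File "fit.py", line 23, in fit
    r=minimize(cost,np.zeros(3),method='Nelder-Mead',options=dict(initial_simplex=sx,xatol=.05,fatol=1e-4,maxiter=120))
    res = _minimize_neldermead(fun, x0, args, callback, bounds=bounds,
                               **options)
    fsim[k] = func(sim[k])
              ~~~~^^^^^^^^
    fx = function(np.copy(x), *(wrapper_args + args))
  File "fit.py", line 20, in cost
    r=render(k,boxes,np.array(p0)+u*sc)>0;t+=1-(r&m).sum()/(r|m).sum()
      ~~~~~~^^^^^^^^^^^^^^^^^^^^^^^^^^^
  File "fit.py", line 11, in render
    uv=np.array([(proj(cam,q)+.5)*S for q in w],np.float32)
                  ~~~~^^^^^^^
  File "h.py", line 6, in proj
    m=camera_model(cam);V=np.array(m['view']);p=V[:3,:3]@np.array(P,float)+V[:3,3]
ValueError: time passes only in moves, steps and waits
```

```bash
sed -i 's/^def save/_cm=camera_model;_C={}\ndef camera_model(n):\n    if n not in _C: _C[n]=_cm(n)\n    return _C[n]\ndef save/' h.py
python3 - <<'E'
from fit import *
D0=(627,112,.27)
m={c:pick('dock',c,[627+82,112+20,70]) for c in('top','scene')}
B=box(-45,15,42,78,0,40)
for sub in [m]+[{k:v} for k,v in m.items()]:
    print(list(sub),*fit(sub,DOCK,D0),*fit(sub,DOCK+[B],D0))
im=cv2.imread('pics/t1.png');c=im[95:195,265:345]
cv2.imwrite('pics/d_top.png',cv2.resize(c,None,fx=6,fy=6,interpolation=cv2.INTER_CUBIC))
print(env.get_state()['time_s'])
E
```

```text
['top', 'scene'] [6.27402780e+02 1.11323310e+02 2.77306608e-01] 0.16829755532088037 [6.28851042e+02 1.10270388e+02 2.86662677e-01] 0.1465806385243631
['top'] [6.28574234e+02 1.12394640e+02 2.59677543e-01] 0.18594775980280465 [6.29992640e+02 1.09497132e+02 2.70109792e-01] 0.14132054949039197
['scene'] [6.24689783e+02 1.10236851e+02 2.83412423e-01] 0.1423915011770387 [6.27667926e+02 1.10383211e+02 2.89467963e-01] 0.14404867969594148
1.0
```

View pics/d_top.png

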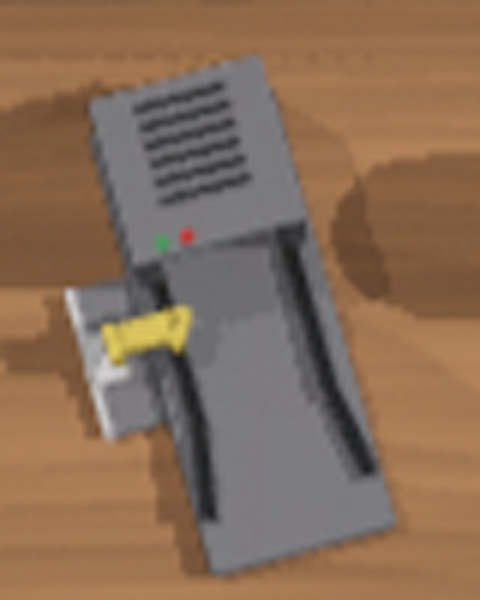

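The dock crop shows the hood roof corners at about (90,102), (262,57), (305,224) and (133,268). The floor's front corners are at (215,573) and (397,523), and the catch is at (150,335). I'll fit the dock pose to these corners.

```bash
python3 - <<'E'
from h import *
from scipy.optimize import least_squares
px=np.array([(90,102),(262,57),(305,224),(133,268),(215,570),(397,521)])/6-.42+[265,95]
L=np.array([(127,42.5,70.5),(127,-42.5,70.5),(45,-42.5,70.5),(45,42.5,70.5),(-100,42.5,12),(-100,-42.5,12)],float)
W=np.array([back('top',u,l[2])[:2] for u,l in zip(px,L)])
def f(p):
    c,s=np.cos(p[2]),np.sin(p[2])
    return (p[:2]+L[:,:2]@np.array([[c,s],[-s,c]])-W).ravel()
r=least_squares(f,[627,111,.27]);print(r.x,r.fun.reshape(-1,2).round(1))
d=W[0]-W[1];print('w',np.linalg.norm(d),np.linalg.norm(W[4]-W[5]),np.linalg.norm(W[1]-W[2]))
# red band location check
p=(461,-101);y=-.61
for yy in(.61,-.61):
    print(proj('top',[p[0]-43*np.cos(yy),p[1]-43*np.sin(yy),50]))
s=env.get_state();M=R.from_rotvec(s['eef_rot']).as_matrix();print(M.round(3),s['ee_pos'])
# wrist q6 range: yaw needed
E
```

```text
[6.27641075e+02 1.09785585e+02 2.62232579e-01] [[ 0.8  1.6]
 [ 2.3  0.3]
 [ 2.7 -1.8]
 [ 0.5 -0.2]
 [-2.8 -3.1]
 [-3.5  3.2]]
w 83.41341701385927 91.18322046068289 81.88978891322904
[390.43151912 221.51290587]
[372.96347633 221.75916381]
[[ 0.     0.374 -0.928]
 [-0.    -0.928 -0.374]
 [-1.     0.    -0.   ]] [ 214.76826162 -533.4035326   222.47483933]
```

```bash
cat >> h.py <<'E'
def plan(P,ang):
    """P world mm TCP, ang = world angle of tool y; prints offset cm, rot"""
    s=env.get_state();M=R.from_rotvec(s['eef_rot']).as_matrix()
    ty=np.array([np.cos(ang),np.sin(ang),0]);tx=np.array([0,0,-1.]);T=np.c_[tx,ty,np.cross(tx,ty)]
    print('off',(M.T@(np.array(P)-s['ee_pos'])/10).round(2),'rot',R.from_matrix(M.T@T).as_rotvec().round(3),'t',s['time_s'],'f',np.round(s['force'],1),'gap',s['finger_gap'],'pos',np.round(s['ee_pos'],1),'q',np.round(s['q'],2))
def at(p,l): c,s=np.cos(p[2]),np.sin(p[2]); return [p[0]+c*l[0]-s*l[1],p[1]+s*l[0]+c*l[1],l[2]]
PK=(461.5,-100.5,-.607); DK=(628,110,.265)
E
python3 -c "
from h import *
plan(at(PK,(-4,0,150)),PK[2]-np.pi/2)"
```

```text
off [  7.25 -31.28 -38.84] rot [ 0.99 -0.   -0.  ] t 1.0 f [-0.1 -0.   0.1] gap 93.63726096771269 pos [ 214.8 -533.4  222.5] q [-1.34  0.21  1.54  0.    1.39 -0.15]
```

Request:
carry_out:
  offset:
    - [7.2,-31.3,-38.8]
    - [7.2,-31.3,-38.8]
    - [7.2,-31.3,-38.8]
    - [7.2,-31.3,-38.8]
    - [7.2,-31.3,-38.8]
    - [7.2,-31.3,-38.8]
    - [7.2,-31.3,-38.8]
    - [7.2,-31.3,-38.8]
    - [7.2,-31.3,-38.8]
    - [7.2,-31.3,-38.8]
    - [7.2,-31.3,-38.8]
    - [7.2,-31.3,-38.8]
  rot:
    - [0.99,0,0]
    - [0.99,0,0]
    - [0.99,0,0]
    - [0.99,0,0]
    - [0.99,0,0]
    - [0.99,0,0]
    - [0.99,0,0]
    - [0.99,0,0]
    - [0.99,0,0]
    - [0.99,0,0]
    - [0.99,0,0]
    - [0.99,0,0]
  grip: [1,1,1,1,1,1,1,1,1,1,1,1]

```text
time_s: 2.0
ee_pos: [446.7, -117.8, 154.2]
eef_rot: [-1.876, 0.588, 1.873]
force: [-0.1, -0.3, -0.3]
finger_gap: 94.0
```

```bash
python3 -c "
from h import *
plan(at(PK,(-4,0,44)),PK[2]-np.pi/2)"
```

```text
off [11.02 -2.26  0.18] rot [-0.    -0.001  0.   ] t 2.0 f [-0.1 -0.3 -0.3] gap 94.00256185225635 pos [ 446.7 -117.8  154.2] q [-0.45  0.03  1.88 -0.    1.22  1.73]
```

Request:
carry_out:
  offset:
    - [2,-2.3,0.2]
    - [6,-2.3,0.2]
    - [9,-2.3,0.2]
    - [11,-2.3,0.2]
    - [11,-2.3,0.2]
    - [11,-2.3,0.2]
    - [11,-2.3,0.2]
  rot:
    - [0,0,0]
    - [0,0,0]
    - [0,0,0]
    - [0,0,0]
    - [0,0,0]
    - [0,0,0]
    - [0,0,0]
  grip: [1,1,1,1,1,1,1]
  newtons: 30

```text
time_s: 2.58
ee_pos: [459.5, -98.4, 45.5]
eef_rot: [-1.878, 0.588, 1.871]
force: [0.3, -0.4, -0.1]
finger_gap: 93.9
```

```bash
python3 -c "
from h import *
plan(at(PK,(-4,0,44)),PK[2]-np.pi/2)
a=snapshot('scene');c=proj('scene',(460,-100,40)).astype(int)
save('pics/s2.png',cv2.resize(a[c[1]-50:c[1]+50,c[0]-65:c[0]+65],None,fx=5,fy=5,interpolation=2))"
```

```text
off [0.15 0.06 0.12] rot [-0.001 -0.004  0.001] t 2.5833 f [ 0.3 -0.4 -0.1] gap 93.87955985781633 pos [459.5 -98.4  45.5] q [-0.4   0.22  1.94 -0.    0.98  1.78]
```

View pics/s2.png

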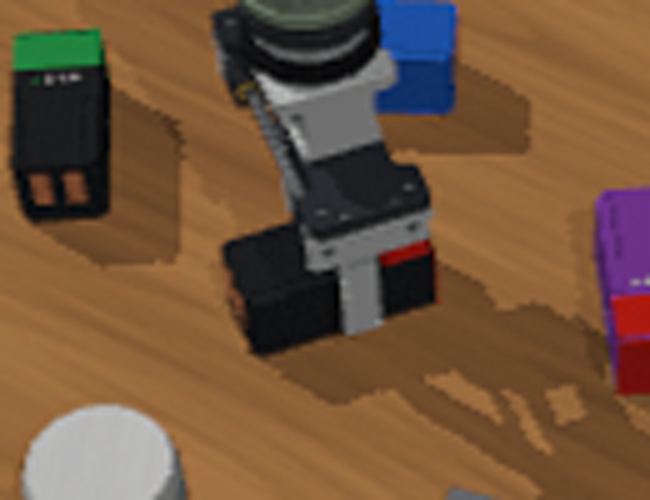

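The crop shows the open jaws straddling the red-banded black pack, with the near finger at (360,300) beside the pack's middle and clear of it. I'll close the jaws.

Request:
carry_out:
  offset:
    - [0.1,0,0]
    - [0.1,0,0]
    - [0.1,0,0]
    - [0.1,0,0]
    - [0.1,0,0]
    - [0.1,0,0]
    - [0.1,0,0]
    - [0.1,0,0]
  rot:
    - [0,0,0]
    - [0,0,0]
    - [0,0,0]
    - [0,0,0]
    - [0,0,0]
    - [0,0,0]
    - [0,0,0]
    - [0,0,0]
  grip: [0.4,0.3,0.3,0.3,0.3,0.3,0.3,0.3]
  newtons: 30

```text
time_s: 3.3
ee_pos: [459.9, -98.7, 45.1]
eef_rot: [-1.879, 0.589, 1.87]
force: [-0.4, -0.2, 1.0]
finger_gap: 54.2
```

```bash
python3 -c "
from h import *
plan(at(DK,(-94,0,110)),DK[2]-np.pi/2)"
```

```text
off [ -6.5  -19.54   4.13] rot [-0.873 -0.005 -0.001] t 3.3 f [-0.4 -0.2  1. ] gap 54.16368715925246 pos [459.9 -98.7  45.1] q [-0.4   0.22  1.94 -0.    0.97  1.78]
```

Request:
carry_out:
  offset:
    - [-3,0,0]
    - [-6.5,0,0]
    - [-6.5,-3,1]
    - [-6.5,-7,2]
    - [-6.5,-11,3]
    - [-6.5,-15,4]
    - [-6.5,-18,4.1]
    - [-6.5,-19.5,4.1]
    - [-6.5,-19.5,4.1]
    - [-6.5,-19.5,4.1]
    - [-6.5,-19.5,4.1]
  rot:
    - [0,0,0]
    - [0,0,0]
    - [-0.12,0,0]
    - [-0.24,0,0]
    - [-0.36,0,0]
    - [-0.48,0,0]
    - [-0.6,0,0]
    - [-0.72,0,0]
    - [-0.84,0,0]
    - [-0.873,0,0]
    - [-0.873,0,0]
  grip: [0.3,0.3,0.3,0.3,0.3,0.3,0.3,0.3,0.3,0.3,0.3]
  newtons: 30

```text
time_s: 4.22
ee_pos: [536.0, 85.5, 108.4]
eef_rot: [2.079, 0.277, -2.077]
force: [0.5, 0.5, -4.5]
finger_gap: 53.5
```

```bash
python3 -c "
from h import *
plan(at(DK,(-94,0,70)),DK[2]-np.pi/2)
a=snapshot('scene');b=snapshot('top');c=proj('scene',(570,95,50)).astype(int);d=proj('top',(590,95,50)).astype(int)
print(c,d)
A=cv2.resize(a[c[1]-60:c[1]+60,c[0]-50:c[0]+50],None,fx=4,fy=4,interpolation=2);B=cv2.resize(b[d[1]-60:d[1]+60,d[0]-50:d[0]+50],None,fx=4,fy=4,interpolation=2)
save('pics/s3.png',np.hstack([A,B]))"
```

```text
off [ 3.84  0.04 -0.12] rot [ 0.002 -0.    -0.002] t 4.2167 f [ 0.5  0.5 -4.5] gap 53.5317358442525 pos [536.   85.5 108.4] q [ 0.    0.26  1.73 -0.    1.15  1.3 ]
[321 217] [311 164]
```

View pics/s3.png

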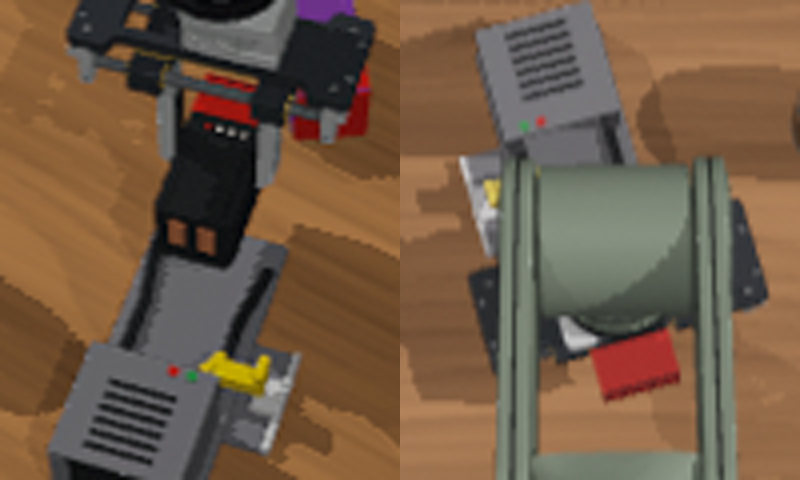

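The pictures show the pack held level by its middle, with the contacts facing the hood at left-image (190,235) and the pack roughly in line with the dock. Next I'll lower it onto the floor.

Request:
carry_out:
  offset:
    - [1.5,0,-0.1]
    - [3,0,-0.1]
    - [4,0,-0.1]
    - [4.5,0,-0.1]
    - [4.7,0,-0.1]
    - [4.9,0,-0.1]
    - [4.9,0,-0.1]
    - [4.9,0,-0.1]
  rot:
    - [0,0,0]
    - [0,0,0]
    - [0,0,0]
    - [0,0,0]
    - [0,0,0]
    - [0,0,0]
    - [0,0,0]
    - [0,0,0]
  grip: [0.3,0.3,0.3,0.3,0.3,0.3,0.3,0.3]

```text
time_s: 4.98
ee_pos: [537.9, 85.0, 60.5]
eef_rot: [2.082, 0.273, -2.076]
force: [-0.7, -0.9, -3.8]
finger_gap: 54.0
```

```bash
python3 -c "
from h import *
plan(at(DK,(-94,0,57)),DK[2]-np.pi/2)
a=snapshot('scene');c=proj('scene',(570,95,40)).astype(int)
save('pics/s4.png',cv2.resize(a[c[1]-40:c[1]+50,c[0]-50:c[0]+50],None,fx=6,fy=6,interpolation=2))"
```

```text
off [ 0.35 -0.05  0.05] rot [-0.001 -0.003 -0.003] t 4.9833 f [-0.7 -0.9 -3.8] gap 53.99213094185914 pos [537.9  85.   60.5] q [-0.    0.33  1.75 -0.    1.05  1.31]
```

View pics/s4.png

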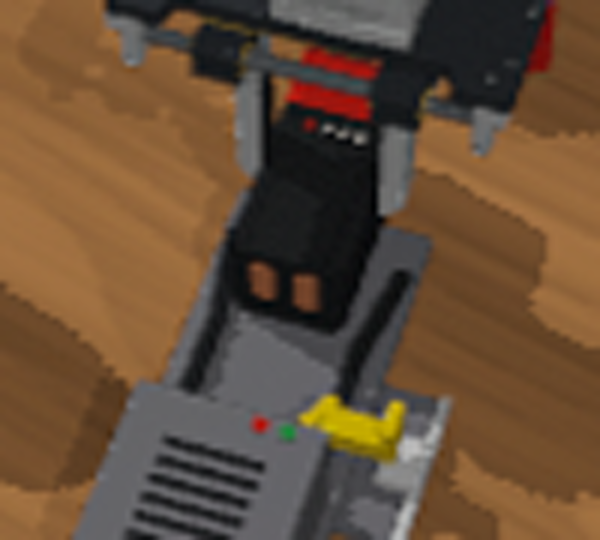

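```bash
python3 -c "
from h import *
a=snapshot('scene');c=proj('scene',(585,97,40)).astype(int);o=c-[38,32];F=10
im=cv2.resize(a[o[1]:o[1]+60,o[0]:o[0]+76],None,fx=F,fy=F,interpolation=2)
pr=lambda l:tuple(np.round((proj('scene',at(DK,l))-o+.5)*F).astype(int).tolist())
L=lambda p,q,col:cv2.line(im,pr(p),pr(q),col,1)
for s in(1,-1):
    L((-22,s*28.5,18),(-73,s*36.5,18),(0,255,255));L((-22,s*28.5,18),(45,s*28.5,18),(0,255,255))
    L((45,s*42.5,70.5),(127,s*42.5,70.5),(0,255,0));L((-100,s*47,12),(45,s*47,12),(0,255,0))
    L((-32,s*27,15),(-32,s*27,65),(255,0,255));L((-32,s*27,65),(-140,s*27,65),(255,0,255))
L((-32,27,15),(-32,-27,15),(255,0,255));L((45,42.5,70.5),(45,-42.5,70.5),(0,255,0))
save('pics/s5.png',im)"
```

```text
(no output)
```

View pics/s5.png

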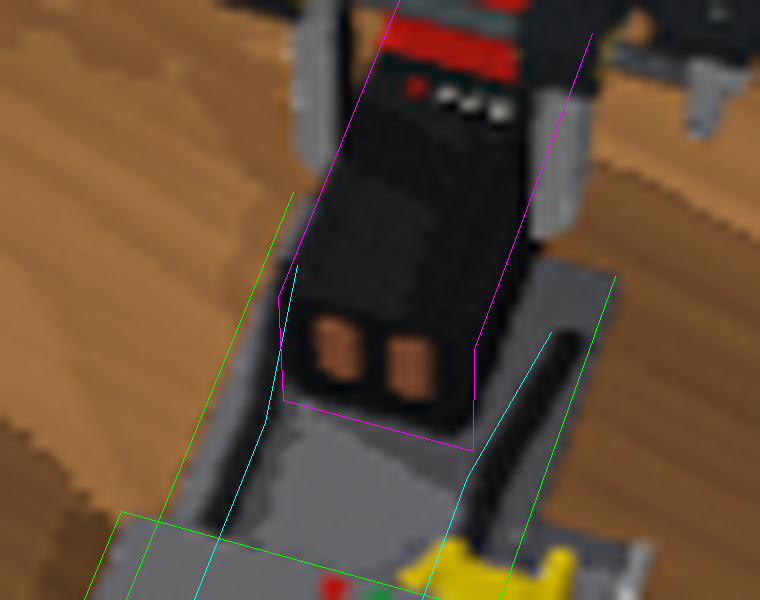

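The overlay shows the pack close to where expected (magenta). The hood and guides sit about 2-4 mm further to +y than my dock estimate, with the hood's roof corner at about (152,515). I'll take one scene close-up of the dock and refit its pose from both cameras.

```bash
python3 -c "
import cv2
t=cv2.imread('pics/s1.png');cv2.imwrite('pics/d_s.png',cv2.resize(t[205:295,275:355],None,fx=6.6,fy=6.6,interpolation=cv2.INTER_CUBIC))"
```

```text
(no output)
```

View pics/d_s.png

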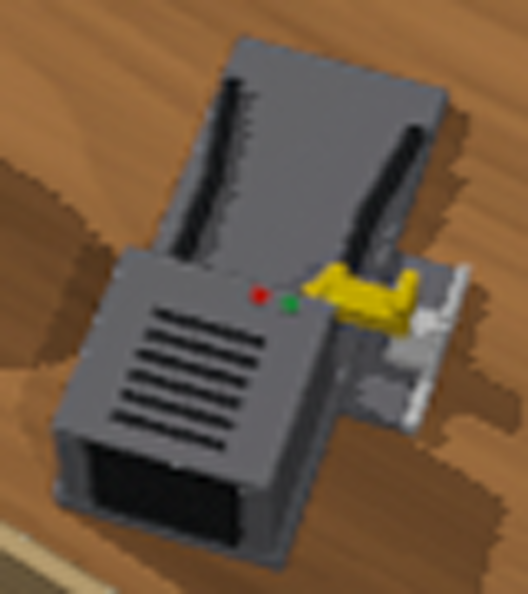

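The close-up shows the roof corners at (125,248), (333,308), (265,487) and (55,428), and the floor's front corners at (240,38) and (445,92).

```bash
python3 - <<'E'
from h import *
from scipy.optimize import least_squares
T=np.array([(90,102),(262,57),(305,224),(133,268),(215,570),(397,521)])/6-.42+[265,95]
LT=[(127,42.5,70.5),(127,-42.5,70.5),(45,-42.5,70.5),(45,42.5,70.5),(-100,47,12),(-100,-47,12)]
Sc=np.array([(125,248),(333,308),(265,487),(55,428),(240,38),(445,92)])/6.6-.42+[275,205]
LS=[(45,-42.5,70.5),(45,42.5,70.5),(127,42.5,70.5),(127,-42.5,70.5),(-100,-47,12),(-100,47,12)]
def res(cam,px,L): return lambda p:(np.array([proj(cam,at(p,l)) for l in L])-px).ravel()
ft,fs=res('top',T,LT),res('scene',Sc,LS)
for n,f in(('top',ft),('scene',fs),('both',lambda p:np.r_[ft(p),fs(p)])):
    r=least_squares(f,[628,110,.265],x_scale=[1,1,.01],diff_step=1e-5);print(n,r.x.round(3),r.fun.reshape(-1,2).round(1).tolist())
s=env.get_state();print(s['time_s'])
E
```

```text
top [6.27597e+02 1.09792e+02 2.62000e-01] [[-0.6, -0.3], [-0.1, -0.8], [0.6, -0.9], [0.1, -0.2], [-0.4, 1.4], [0.4, 0.8]]
scene [6.27512e+02 1.12045e+02 2.65000e-01] [[-0.2, -0.3], [0.5, -0.5], [0.5, 0.9], [-1.0, 0.2], [-0.5, -0.5], [0.7, -0.3]]
both [6.27475e+02 1.10978e+02 2.64000e-01] [[-1.1, -0.2], [-0.6, -0.7], [0.2, -0.9], [-0.4, -0.1], [-0.8, 1.5], [0.1, 0.8], [-0.5, -0.5], [0.1, -0.7], [0.1, 0.7], [-1.4, -0.0], [-0.7, -0.6], [0.4, -0.4]]
5.0833
```

```bash
sed -i 's/DK=(628,110,.265)/DK=(627.5,111.3,.264)/' h.py; python3 -c "
from h import *
plan(at(DK,(-92,0,56.5)),DK[2]-np.pi/2)"
```

```text
off [ 0.41 -0.2  -0.12] rot [ 0.    -0.003 -0.003] t 5.0833 f [-0.1  0.1 -2.5] gap 53.63881337159888 pos [538.   85.1  60.6] q [-0.    0.33  1.75 -0.    1.05  1.31]
```

Request:
carry_out:
  offset:
    - [0,-0.2,-0.1]
    - [0.1,-0.2,-0.1]
    - [0.2,-0.2,-0.1]
    - [0.3,-0.2,-0.1]
    - [0.4,-0.2,-0.1]
    - [0.4,-0.2,-0.1]
    - [0.4,-0.2,-0.1]
  rot:
    - [0,0,0]
    - [0,0,0]
    - [0,0,0]
    - [0,0,0]
    - [0,0,0]
    - [0,0,0]
    - [0,0,0]
  grip: [0.3,0.3,0.3,0.3,0.3,0.3,0.3]

```text
time_s: 5.67
ee_pos: [538.7, 87.3, 57.2]
eef_rot: [2.083, 0.274, -2.076]
force: [-2.5, -1.2, 2.5]
finger_gap: 53.5
```

Request:
carry_out:
  offset:
    - [0,0,0]
    - [0,0,0]
    - [0,0,0]
    - [0,0,0]
    - [0,0,1]
    - [0,0,2.5]
    - [0,0,4.1]
    - [0.6,0,4.1]
    - [1.2,0,4.1]
    - [1.2,0,4.1]
    - [1.2,0,4.1]
  rot:
    - [0,0,0]
    - [0,0,0]
    - [0,0,0]
    - [0,0,0]
    - [0,0,0]
    - [0,0,0]
    - [0,0,0]
    - [0,0,0]
    - [0,0,0]
    - [0,0,0]
    - [0,0,0]
  grip: [0.75,0.75,0.75,0.75,0.75,0.75,0.75,0.75,0.75,0.75,0.75]

```text
time_s: 6.58
ee_pos: [499.6, 76.7, 44.6]
eef_rot: [2.083, 0.274, -2.076]
force: [-0.1, -0.2, -0.1]
finger_gap: 70.2
```

```bash
python3 -c "
from h import *
plan(at(DK,(-92-41,0,44)),DK[2]-np.pi/2)
a=snapshot('scene');c=proj('scene',(565,97,40)).astype(int);o=c-[38,34];F=10
im=cv2.resize(a[o[1]:o[1]+60,o[0]:o[0]+76],None,fx=F,fy=F,interpolation=2)
pr=lambda l:tuple(np.round((proj('scene',at((627.5,112,.264),l))-o+.5)*F).astype(int).tolist())
L=lambda p,q,col:cv2.line(im,pr(p),pr(q),col,1)
for s in(1,-1):
    L((-22,s*28.5,18),(-73,s*36.5,18),(0,255,255));L((-22,s*28.5,18),(45,s*28.5,18),(0,255,255))
    L((-30,s*27,12),(-30,s*27,62),(255,0,255));L((-30,s*27,62),(-140,s*27,62),(255,0,255))
L((-30,27,12),(-30,-27,12),(255,0,255));L((-30,27,62),(-30,-27,62),(255,0,255))
save('pics/s6.png',im)"
```

```text
off [ 0.06 -0.01  0.05] rot [ 0.    -0.003 -0.003] t 6.5833 f [-0.1 -0.2 -0.1] gap 70.22118353264558 pos [499.6  76.7  44.6] q [-0.02  0.29  1.86 -0.    0.99  1.29]
```

View pics/s6.png

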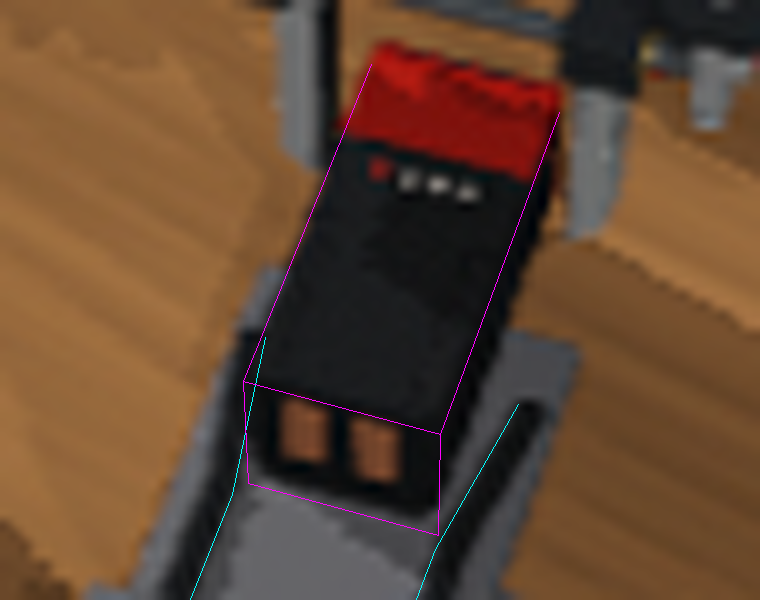

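The view shows the pack flat on the floor and centred between the guides, front bottom corners at (250,465) and (435,510). It is parallel to the dock, its red rear stands in the open, and the open jaws straddle that rear.

Request:
carry_out:
  offset:
    - [0,0,0]
    - [0,0,0]
    - [0,0,0]
    - [0,0,0]
    - [0,0,0]
    - [0,0,0]
  rot:
    - [0,0,0]
    - [0,0,0]
    - [0,0,0]
    - [0,0,0]
    - [0,0,0]
    - [0,0,0]
  grip: [0.4,0.4,0.4,0.4,0.4,0.4]
  newtons: 20

```text
time_s: 7.13
ee_pos: [500.3, 76.8, 45.0]
eef_rot: [2.084, 0.274, -2.074]
force: [1.1, -0.3, -0.4]
finger_gap: 54.3
```

Request:
carry_out:
  offset:
    - [0,0,-0.3]
    - [0,0,-0.7]
    - [0,0,-1.1]
    - [0,0,-1.5]
    - [0,0,-1.9]
    - [0,0,-2.3]
  rot:
    - [0,0,0]
    - [0,0,0]
    - [0,0,0]
    - [0,0,0]
    - [0,0,0]
    - [0,0,0]
  grip: [0.4,0.4,0.4,0.4,0.4,0.4]
  newtons: 20

```text
time_s: 7.63
ee_pos: [522.8, 82.9, 45.0]
eef_rot: [2.084, 0.274, -2.075]
force: [-2.2, -0.5, 2.3]
finger_gap: 53.9
```

```bash
cat > st.py <<'E'
from h import *
def st():
    s=env.get_state();d=np.array(s['ee_pos'][:2])-DK[:2];c,n=np.cos(DK[2]),np.sin(DK[2]);f=s['force']
    print('t',s['time_s'],'dockxy',round(c*d[0]+n*d[1],2),round(-n*d[0]+c*d[1],2),'z',round(s['ee_pos'][2],1),'F dock',round(c*f[0]+n*f[1],1),round(-n*f[0]+c*f[1],1),round(f[2],1),'gap',round(s['finger_gap'],1),'mom',np.round(s['moment'],2))
st()
E
python3 st.py; python3 -c "
from h import *
plan(at(DK,(-80,0,44.6)),DK[2]-np.pi/2)"
```

```text
t 7.6333 dockxy -108.5 -0.09 z 45.0 F dock -2.3 0.1 2.3 gap 53.9 mom [0.07 0.41 0.05]
off [ 0.06 -0.01 -2.85] rot [ 0.    -0.004 -0.003] t 7.6333 f [-2.2 -0.5  2.3] gap 53.8895541020642 pos [522.8  82.9  45. ] q [-0.01  0.33  1.8  -0.    1.01  1.3 ]
```

Request:
carry_out:
  offset:
    - [0,0,-0.3]
    - [0,0,-0.6]
    - [0,0,-0.9]
    - [0,0,-1.2]
    - [0,0,-1.5]
  rot:
    - [0,0,0]
    - [0,0,0]
    - [0,0,0]
    - [0,0,0]
    - [0,0,0]
  grip: [0.4,0.4,0.4,0.4,0.4]

```text
time_s: 8.05
ee_pos: [537.4, 86.9, 45.0]
eef_rot: [2.084, 0.274, -2.075]
force: [-2.3, -0.3, 1.7]
finger_gap: 53.7
```

```bash
python3 st.py
```

```text
t 8.05 dockxy -93.29 -0.04 z 45.0 F dock -2.2 0.3 1.7 gap 53.7 mom [0.04 0.44 0.01]
```

Request:
carry_out:
  offset:
    - [0,0,-0.3]
    - [0,0,-0.6]
    - [0,0,-0.9]
    - [0,0,-1.2]
    - [0,0,-1.5]
  rot:
    - [0,0,0]
    - [0,0,0]
    - [0,0,0]
    - [0,0,0]
    - [0,0,0]
  grip: [0.4,0.4,0.4,0.4,0.4]

```text
time_s: 8.47
ee_pos: [551.0, 90.3, 45.0]
eef_rot: [2.08, 0.273, -2.078]
force: [-7.5, -4.4, 7.3]
finger_gap: 53.9
```

```bash
python3 st.py
```

```text
t 8.4667 dockxy -79.36 -0.35 z 45.0 F dock -8.4 -2.3 7.3 gap 53.9 mom [-0.48  1.28 -0.06]
```

Request:
carry_out:
  offset:
    - [0,0,-0.3]
    - [0,0,-0.6]
    - [0,0,-0.9]
    - [0,0,-1.2]
    - [0,0,-1.5]
  rot:
    - [0,0,0]
    - [0,0,0]
    - [0,0,0]
    - [0,0,0]
    - [0,0,0]
  grip: [0.4,0.4,0.4,0.4,0.4]

```text
time_s: 8.88
ee_pos: [563.5, 93.5, 44.9]
eef_rot: [2.074, 0.272, -2.084]
force: [-7.2, -4.3, 6.7]
finger_gap: 54.2
```

```bash
python3 st.py
```

```text
t 8.8833 dockxy -66.43 -0.48 z 44.9 F dock -8.1 -2.3 6.7 gap 54.2 mom [-0.29  1.57 -0.21]
```

```bash
python3 -c "
from h import *
plan(at(DK,(-50,-.3,45)),DK[2]-np.pi/2)"
```

```text
off [-0.02 -0.02 -1.64] rot [-0.     0.005 -0.003] t 8.8833 f [-7.2 -4.3  6.7] gap 54.191618237003645 pos [563.5  93.5  44.9] q [ 0.02  0.41  1.69 -0.    1.05  1.32]
```

Request:
carry_out:
  offset:
    - [0,0,-0.3]
    - [0,0,-0.6]
    - [0,0,-0.9]
    - [0,0,-1.2]
    - [0,0,-1.5]
  rot:
    - [0,0.005,0]
    - [0,0.005,0]
    - [0,0.005,0]
    - [0,0.005,0]
    - [0,0.005,0]
  grip: [0.4,0.4,0.4,0.4,0.4]

```text
time_s: 9.3
ee_pos: [576.1, 96.9, 44.9]
eef_rot: [2.075, 0.272, -2.085]
force: [-6.9, -4.0, 7.8]
finger_gap: 54.1
```

```bash
python3 st.py
```

```text
t 9.3 dockxy -53.4 -0.52 z 44.9 F dock -7.7 -2.0 7.8 gap 54.1 mom [-0.31  1.55 -0.19]
```

Request:
carry_out:
  offset:
    - [0,0,-0.3]
    - [0,0,-0.6]
    - [0,0,-0.9]
    - [0,0,-1.2]
    - [0,0,-1.4]
  rot:
    - [0,0.003,0]
    - [0,0.003,0]
    - [0,0.003,0]
    - [0,0.003,0]
    - [0,0.003,0]
  grip: [0.4,0.4,0.4,0.4,0.4]

```text
time_s: 9.72
ee_pos: [587.8, 100.0, 44.9]
eef_rot: [2.073, 0.271, -2.087]
force: [-7.7, -2.5, 7.7]
finger_gap: 53.6
```

```bash
python3 st.py
```

```text
t 9.7167 dockxy -41.25 -0.53 z 44.9 F dock -8.1 -0.4 7.7 gap 53.6 mom [-0.35  1.34 -0.25]
```

Request:
carry_out:
  offset:
    - [0,0,-0.2]
    - [0,0,-0.4]
    - [0,0,-0.6]
    - [0,0,-0.8]
  rot:
    - [0,0.005,0]
    - [0,0.005,0]
    - [0,0.005,0]
    - [0,0.005,0]
  grip: [0.4,0.4,0.4,0.4]

```text
time_s: 10.05
ee_pos: [593.7, 101.6, 44.9]
eef_rot: [2.073, 0.271, -2.088]
force: [-6.8, -1.9, 7.8]
finger_gap: 53.9
```

```bash
python3 st.py
```

```text
t 10.05 dockxy -35.15 -0.55 z 44.9 F dock -7.1 -0.1 7.8 gap 53.9 mom [-0.46  1.36 -0.26]
```

Request:
carry_out:
  offset:
    - [0,0,-0.2]
    - [0,0,-0.4]
    - [0,0,-0.6]
    - [0,0,-0.8]
  rot:
    - [0,0.005,0]
    - [0,0.005,0]
    - [0,0.005,0]
    - [0,0.005,0]
  grip: [0.4,0.4,0.4,0.4]

```text
time_s: 10.38
ee_pos: [599.6, 103.2, 44.9]
eef_rot: [2.074, 0.27, -2.088]
force: [-7.3, -1.4, 7.4]
finger_gap: 53.9
```

```bash
python3 st.py
```

```text
t 10.3833 dockxy -29.02 -0.57 z 44.9 F dock -7.4 0.6 7.4 gap 53.9 mom [-0.38  1.25 -0.23]
```

Request:
carry_out:
  offset:
    - [0,0,-0.2]
    - [0,0,-0.4]
    - [0,0,-0.6]
    - [0,0,-0.8]
  rot:
    - [0,0.003,0]
    - [0,0.003,0]
    - [0,0.003,0]
    - [0,0.003,0]
  grip: [0.4,0.4,0.4,0.4]

```text
time_s: 10.72
ee_pos: [605.8, 104.8, 44.9]
eef_rot: [2.073, 0.27, -2.09]
force: [-8.3, -2.4, 7.2]
finger_gap: 53.8
```

```bash
python3 st.py
```

```text
t 10.7167 dockxy -22.67 -0.59 z 44.9 F dock -8.6 -0.1 7.2 gap 53.8 mom [-0.37  1.15 -0.24]
```

Request:
carry_out:
  offset:
    - [0,0,-0.2]
    - [0,0,-0.4]
    - [0,0,-0.6]
    - [0,0,-0.8]
  rot:
    - [0,0.005,0]
    - [0,0.005,0]
    - [0,0.005,0]
    - [0,0.005,0]
  grip: [0.4,0.4,0.4,0.4]

```text
time_s: 11.05
ee_pos: [612.9, 106.9, 44.9]
eef_rot: [2.077, 0.271, -2.087]
force: [-3.6, -0.2, 2.8]
finger_gap: 53.9
```

```bash
python3 st.py; python3 -c "
from h import *
a=snapshot('scene');c=proj('scene',(620,110,40)).astype(int);o=c-[38,34]
save('pics/s7.png',cv2.resize(a[o[1]:o[1]+60,o[0]:o[0]+76],None,fx=9,fy=9,interpolation=2))"
```

```text
t 11.05 dockxy -15.18 -0.41 z 44.9 F dock -3.5 0.8 2.8 gap 53.9 mom [-0.18  0.76 -0.08]
```

View pics/s7.png

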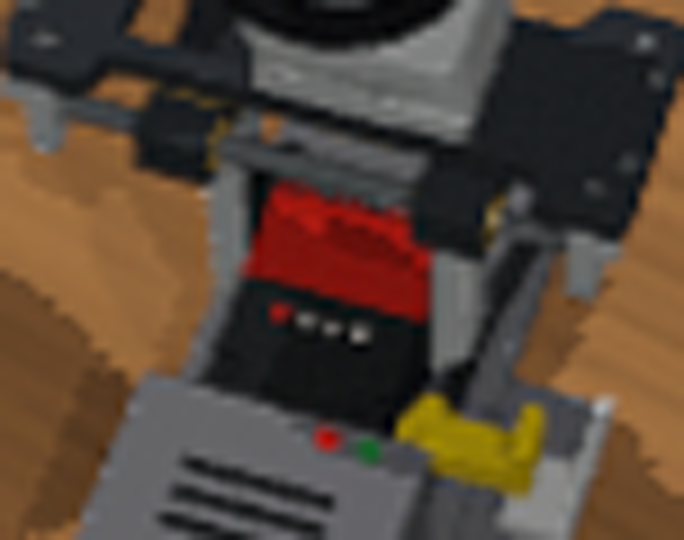

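The picture shows the pack well into the hood, the yellow catch tip at (405,425) apparently back against the pack, and the near finger at (455,340) still clear of the catch. The push force fell from 8.6 to 3.5 N, which suggests the catch has clicked. Now I'll feel for the stop gently.

Request:
carry_out:
  offset:
    - [0,0,-0.1]
    - [0,0,-0.2]
    - [0,0,-0.3]
    - [0,0,-0.4]
  rot:
    - [0,0,0]
    - [0,0,0]
    - [0,0,0]
    - [0,0,0]
  grip: [0.4,0.4,0.4,0.4]

```text
time_s: 11.43
ee_pos: [614.0, 107.3, 44.8]
eef_rot: [2.068, 0.27, -2.094]
force: [-14.7, -4.3, 12.5]
finger_gap: 53.9
```

```bash
python3 st.py
```

```text
t 11.4333 dockxy -14.07 -0.37 z 44.8 F dock -15.3 -0.3 12.5 gap 53.9 mom [-0.59  2.34 -0.06]
```

Request:
carry_out:
  offset:
    - [0,0,-0.3]
    - [0,0,-0.5]
    - [0,0,-0.5]
  rot:
    - [0,0.008,0]
    - [0,0.008,0]
    - [0,0.008,0]
  grip: [0.4,0.4,0.4]

```text
time_s: 11.68
ee_pos: [614.6, 107.4, 44.6]
eef_rot: [2.065, 0.27, -2.097]
force: [-14.6, -5.2, 13.7]
finger_gap: 54.0
```

```bash
python3 st.py
```

```text
t 11.6833 dockxy -13.47 -0.37 z 44.6 F dock -15.4 -1.2 13.7 gap 54.0 mom [-0.62  2.42 -0.06]
```

Request:
carry_out:
  offset:
    - [0,0,0.1]
    - [0,0,0.1]
    - [0,0,0.1]
  rot:
    - [0,0.012,0]
    - [0,0.012,0]
    - [0,0.012,0]
  grip: [0.4,0.4,0.4]
  newtons: 30

```text
time_s: 11.93
ee_pos: [613.6, 107.1, 44.7]
eef_rot: [2.078, 0.272, -2.085]
force: [-2.3, -0.5, 5.0]
finger_gap: 53.8
```

```bash
python3 st.py
```

```text
t 11.9333 dockxy -14.51 -0.38 z 44.7 F dock -2.4 0.1 5.0 gap 53.8 mom [-0.13  0.89 -0.06]
```

Request:
carry_out:
  offset:
    - [0,0,0.1]
    - [0,0,0.2]
    - [0,0,0.3]
    - [0,0,0.4]
  rot:
    - [0,0,0]
    - [0,0,0]
    - [0,0,0]
    - [0,0,0]
  grip: [0.4,0.4,0.4,0.4]

```text
time_s: 12.27
ee_pos: [611.2, 106.5, 44.9]
eef_rot: [2.082, 0.272, -2.082]
force: [4.3, 2.5, -2.5]
finger_gap: 53.8
```

```bash
python3 st.py
```

```text
t 12.2667 dockxy -17.01 -0.35 z 44.9 F dock 4.8 1.3 -2.5 gap 53.8 mom [ 0.37 -0.72 -0.08]
```

Request:
carry_out:
  offset:
    - [0,0,0.2]
    - [0,0,0.3]
    - [0,0,0.3]
    - [0,0,0.3]
  rot:
    - [0,0,0]
    - [0,0,0]
    - [0,0,0]
    - [0,0,0]
  grip: [0.4,0.4,0.4,0.4]

```text
time_s: 12.6
ee_pos: [610.8, 106.5, 45.0]
eef_rot: [2.089, 0.272, -2.076]
force: [7.3, 4.3, -6.2]
finger_gap: 53.9
```

```bash
python3 st.py
```

```text
t 12.6 dockxy -17.36 -0.33 z 45.0 F dock 8.2 2.2 -6.2 gap 53.9 mom [ 0.51 -1.17 -0.14]
```

Request:
carry_out:
  offset:
    - [0,0,0.3]
    - [0,0,0.4]
    - [0,0,0.4]
  rot:
    - [0,0,0]
    - [0,0,0]
    - [0,0,0]
  grip: [0.4,0.4,0.4]

```text
time_s: 12.85
ee_pos: [610.4, 106.4, 45.1]
eef_rot: [2.1, 0.273, -2.068]
force: [9.7, 3.8, -8.3]
finger_gap: 54.3
```

```bash
python3 st.py
```

```text
t 12.85 dockxy -17.76 -0.24 z 45.1 F dock 10.3 1.2 -8.3 gap 54.3 mom [ 0.7  -1.5  -0.17]
```

```bash
python3 -c "
from h import *
plan(at(DK,(-16,-.3,45)),DK[2]-np.pi/2)"
```

```text
off [ 0.01  0.01 -0.18] rot [-0.005 -0.015 -0.001] t 12.85 f [ 9.7  3.8 -8.3] gap 54.31026663398866 pos [610.4 106.4  45.1] q [0.03 0.48 1.57 0.   1.07 1.34]
```

Request:
carry_out:
  offset:
    - [0,0,-0.1]
    - [0,0,-0.2]
    - [0,0,-0.2]
    - [0,0,-0.2]
    - [0,0,-0.2]
    - [0,0,-0.2]
    - [0,0,-0.2]
    - [0,0,-0.2]
  rot:
    - [0,-0.015,0]
    - [0,-0.015,0]
    - [0,-0.015,0]
    - [0,-0.015,0]
    - [0,-0.015,0]
    - [0,-0.015,0]
    - [0,-0.015,0]
    - [0,-0.015,0]
  grip: [0.57,0.57,0.57,0.62,0.66,0.68,0.68,0.68]

```text
time_s: 13.52
ee_pos: [612.3, 106.8, 45.2]
eef_rot: [2.083, 0.27, -2.083]
force: [-0.1, 0.8, -0.1]
finger_gap: 63.9
```

```bash
python3 st.py
```

```text
t 13.5167 dockxy -15.81 -0.34 z 45.2 F dock 0.1 0.8 -0.1 gap 63.9 mom [0.04 0.03 0.05]
```

Request:
carry_out:
  offset:
    - [-2,0,0]
    - [-5,0,0]
    - [-9,0,0]
    - [-13,0,0]
    - [-16,0,0]
    - [-16,4,2]
    - [-16,8,4]
    - [-16,12,6]
    - [-16,16,8]
    - [-16,20,10]
    - [-16,20,10]
    - [-16,20,10]
  rot:
    - [0,0,0]
    - [0,0,0]
    - [0,0,0]
    - [0,0,0]
    - [0,0,0]
    - [0,0,0]
    - [0,0,0]
    - [0,0,0]
    - [0,0,0]
    - [0,0,0]
    - [0,0,0]
    - [0,0,0]
  grip: [0.68,0.68,0.68,0.68,0.68,0.68,0.68,0.68,0.68,0.68,0.68,0.68]

```text
time_s: 14.52
ee_pos: [565.9, -115.9, 205.5]
eef_rot: [2.086, 0.263, -2.085]
force: [0.5, 0.1, -0.0]
finger_gap: 63.9
```

```bash
python3 st.py; python3 -c "
from h import *
a=snapshot('scene');b=snapshot('top');c=proj('scene',(630,110,40)).astype(int);d=proj('top',(630,110,40)).astype(int)
A=cv2.resize(a[c[1]-40:c[1]+40,c[0]-40:c[0]+40],None,fx=5,fy=5,interpolation=2);B=cv2.resize(b[d[1]-40:d[1]+40,d[0]-40:d[0]+40],None,fx=5,fy=5,interpolation=2)
save('pics/s8.png',np.hstack([A,B]))
for cam in('top','scene'):
  for r in nets.spot_point('pack',cam)[:4]:
    v=np.array(r['at'])-[DK[0],DK[1],0];k=np.cos(DK[2]);n=np.sin(DK[2]);print(cam,np.round(r['at']),round(r['p'],2),'dock',np.round([k*v[0]+n*v[1],-n*v[0]+k*v[1]],1))"
```

```text
t 14.5167 dockxy -118.71 -203.28 z 205.5 F dock 0.5 -0.0 -0.0 gap 63.9 mom [ 0.04 -0.05 -0.  ]
top [653. 116.  11.] 0.98 dock [25.7 -1.7]
top [ 301. -184.   -1.] 0.8 dock [-392.3 -200.2]
top [369.  67.  -4.] 0.73 dock [-261.3   25.2]
scene [651. 116.  11.] 0.87 dock [23.6 -1.8]
scene [370.  66.  -3.] 0.87 dock [-260.7   23.6]
scene [ 298. -187.   -3.] 0.79 dock [-395.4 -201.9]
scene [637. 118.  10.] 0.36 dock [10.9  3.6]
```

View pics/s8.png

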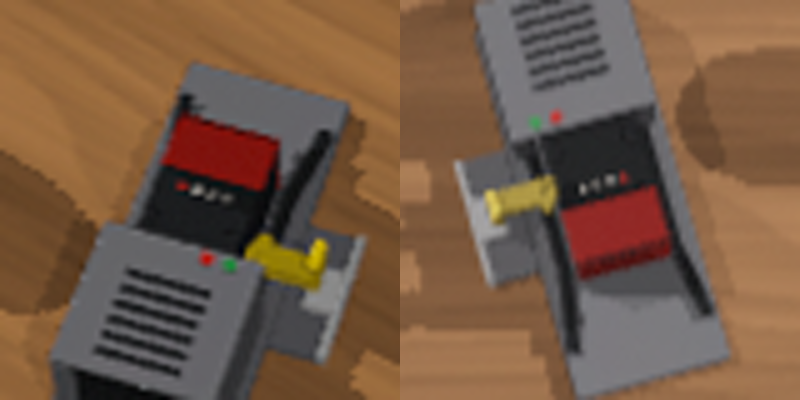

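The pack sits straight and flat in the dock with the catch arm against its side. A quick numeric check compares the catch's outer tab with its rest position in the first picture.

```bash
python3 -c "
from h import *
for cam in('top','scene'):
  A=cv2.imread('pics/%s1.png'%cam[0])[:,:,::-1];B=snapshot(cam);c=proj(cam,(640,140,35))
  u,v=c.astype(int)
  for I in(A,B):
    h=cv2.cvtColor(np.ascontiguousarray(I[v-25:v+25,u-25:u+25]),cv2.COLOR_RGB2HSV);m=(h[...,0]>22)&(h[...,0]<34)&(h[...,1]>140)&(h[...,2]>90)
    y,x=np.where(m);print(cam,m.sum(),x.min()+u-25,x.max()+u-25,y.min()+v-25,y.max()+v-25)
  for k in(0,1): print(' px shift for 5mm', np.round(proj(cam,at(DK,(20,45,40)))-proj(cam,at(DK,(20,50,40))),1)) if k else None
"; python3 st.py
```

```text
top 59 283 295 147 154
top 62 283 295 147 155
 px shift for 5mm [ 1.7 -0.5]
scene 111 321 337 245 255
scene 105 322 338 245 255
 px shift for 5mm [-1.9 -0.5]
t 14.8167 dockxy -116.19 -198.28 z 205.3 F dock -0.4 -0.1 0.3 gap 64.0 mom [-0.   -0.02  0.03]
```

```bash
python3 -c "
from h import *
print(env.close_job())"
```

```text
the job is handed in; nothing more can be done
None
```

The red-banded pack is in the charging dock, latched, and I let go of it. The job was handed in at about 15 s of the 61 s allowed; the hand-in gives no verdict.

- **Insertion:** I set the pack on the dock floor, gripped it again at the rear and slid it in slowly. The push force stayed at 7–9 N while the catch rode along the side, then dropped to 3.5 N at the click. About 1–2 mm further on, the pack stopped moving with the push at about 15 N. That is far below ramming, but a second, longer push still read 15 N with 0.6 mm of tool travel. The fingers may have been slipping there, so "against the stop" is inferred.
- **Tug:** Pulling back took up about 3 mm of play, as a latched pack should have. The catch then held a pull that rose to 10.3 N.
- **Last look:** The pack lies straight in the dock. The networks put it at dock x of about 25 mm and y of about -2 mm; by the arm's own position it is nearer x = 28 mm, within the networks' error of a few mm. The catch tab is back at its rest position, with no shift in the top camera and 1 pixel (about 2–3 mm, the limit of that check) in the scene camera.
- **Clearance:** The gripper was clear with zero force reading. I moved no other items on purpose, but I did not measure their positions again at the end.

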